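# Offer up a hinge leaf to its jamb behind a sliding guard

## Robot

A 6-joint arm with a two-finger parallel gripper is mounted at the origin on a cart in front of the work surface, level with it; the furniture and walls round the work are solid. World frame = base frame: x ahead of the robot, y to its left, z up, the work surface at z = 0. Lengths are in m, angles in degrees, forces in N, time in s.
With the tool pointing down it reaches from about 0.4 to 0.825 m from the base axis. Payload 7 kg.
Tool frame: the origin (TCP) lies on the centre line of the jaws, within the pads' length; the fingertips stand 19 mm ahead of it and the grasp point (between the pads) is the TCP (r.tip_extent is the distance from the TCP to the fingertips, in m); z points along the fingers, y is the line along which they close (so a half turn about z gives the same grasp; the last joint's range is limited). The gripper opens to 88 mm and grips with 3 to 60 N. Pads are 19 mm wide; open, the fingers measure 130 mm over their backs; the gripper's body (78 mm by 193 mm) begins 47 mm behind the grasp point.
Start: joints at [-59.639, 20.546, 0.682, 0, -70.136, -16.507], TCP at [0.162, -0.655, 0.246] pointing down, gripper open.
Joint ranges: [-176.03, 176.03], [-82.01, 121.73], [-58.28, 71.71], [-173.87, 95.51], [-174.79, -0.11], [-173.66, 173.66]. Speed limits (degrees/s): [136.94, 136.94, 172.46, 180, 180, 180].

## Interface

Orientations are given as [roll, pitch, yaw] about the fixed x, y, z axes, in that order (R = Rz(yaw) Ry(pitch) Rx(roll)).
In Python, from plant import r gives the robot as it stands. The module is installed in compiled form; this text tells all that it offers.
- The arm moves only by the tool jog_arm, never from a script. Its argument "deltas" is a list that holds one entry, the list of rows, each a list of 5 numbers: the opening, from -1 (shut) to 1 (fully open), then the shift along the world's x, y, z in cm, then the turn about the world's z in rad. In form: [[[claw, dx, dy, dz, turn], ...]]. A call has 1 to 8 rows; each row shifts and turns the commanded pose from where the row before left it; what a row does not reach is not made up. A row lasts 1/8 s, in which the tool goes at most 62.5 mm and 10.7 degrees, less where a joint would pass 70% of its speed; a pose out of reach is approached as far as the arm can. A call with a gripper value outside its range is refused whole. The fingers move at their own pace and stop on an object; "force" is the grip in N (left out, the last holds). Time passes only in rows, so rows that do not move let the fingers close. It gives the time, the measured TCP pose, the force, the opening and the grip force at its end, in the units of the state.
- r.get_state(): the state, without advancing time (a new reading comes with each control period).
- r.capture(name): name is "scene" or "top" or "wrist"; returns the picture (480x640x3 uint8, blue, green, red); there is no depth.
- r.camera_info(name): a dict with "fx", "fy", "cx", "cy" (pixels), "view" (4x4, takes a point from world to camera coordinates). Camera axes: x right, y up, looking along -z (the intrinsics and any distortion apply to the point x, -y, -z); pixel columns grow to the right and rows downward; lengths in m; the calibration is good to about 2 mm. A picture is of the moment at which its call begins: read the wrist's pose just before it. camera_info takes no time and is no camera call; for the wrist camera it gives the pose at the moment of the call.
- r.close_job(): hands the job in; it is judged then, once.
The state is a dict: "time_s": time; "joints": joint angles; "qd": joint speeds; "joint_torque": joint torques, N m; "tcp_pos": TCP position; "eef_rot": TCP orientation; "contact_force": force on the tool from outside, world axes, zero at the start; "moment": the same for the moment, N m; "gripper_width": finger opening in m; "gripper_force": force on a finger pad.
Only numpy, scipy, OpenCV 4.12 (cv2) and the standard library are available. Lean on these libraries where they do the work, as an engineer would, in place of code of your own. Each camera call takes 0.05 s, during which the arm holds its last target. There are 200 camera calls.

## Task

Slide the clear guard of the bench enclosure fully open along its track, then lift the loose hinge leaf straight out of its stand and lower its barrel between the two knuckles of the hinge jamb in the enclosure, without forcing it, so that all three holes line up for the hinge pin. Finish while holding the leaf there in the gripper, upright, still and not resting on anything: do not let go, because a colleague will push the pin through. Leave the pin, the objective case and the petri dish where they are.

Things in the scene. Friction and masses are not known exactly. Their poses are not given: they have to be found in the camera images.
- jamb_bore (a point): Target point: middle of the 35 mm gap between the two steel jamb knuckles in the enclosure's well, on their bore axis, 48 mm above the bench. y along the bores and the guard track, z up. Knuckles 18 mm outside, 11 mm bore, 24 mm long each side of the gap. Jamb block on the +x side, from 8 mm off the axis; the well is 134 (x) x 135 (y) mm about this point. The gap is open below for 24 mm.
- enclosure: Grey enclosure fixed to the bench, 150 (x) x 290 (y) mm, walls and track up to 78 mm high; origin at the middle of its underside, axes as for jamb_bore. The open-topped well with the jamb is at its -y end (target point at y = -70 mm), a closed deck at its +y end.
- guard (a joint): Sliding guard on the enclosure: clear sheet 130 x 130 mm in an aluminium frame, its top 73 mm above the bench. 0 = shut over the well, 0.13 m = fully open over the deck, with end stops at both; starts between 0 and 0.03. It opens toward the enclosure's +y and stays where it is left; 2 N of friction plus light drag.
- guard_tab (a point): Middle of the top face of the guard's upright black pull tab, 106 mm above the bench; moves with the guard, axes as for jamb_bore. Tab 14 mm thick along y (the slide direction), 44 mm long in x, rising 30 mm above its foot plate.
- leaf: Loose steel hinge leaf, about 0.2 kg, the same if turned half round about z. Origin = centre of its bore; y along the bore, z up the plate, x square to the plate. Barrel 18 mm outside, 11 mm bore, 30 mm long; above it a neck 28 mm wide, then a plate 60 mm wide (y), 8 mm thick (x), from 15 to 85 mm above the origin. Starts in the stand, barrel down, leaning at most a few degrees.
- stand: Fixed grey stand, 60 (x) x 90 (y) x 59 mm high; origin at the middle of its underside. Two cheeks with slots 10 mm wide, 22 mm deep, open upward, hold the edges of the leaf's plate, leaf axes along the stand's. The leaf's bore is then 22 mm and its top edge 107 mm above the bench. Lift it at least 50 mm straight up to clear the stand.
- pin: Bystander, loose: L-shaped steel hinge pin, 7 mm thick, 97 mm long with a 22 mm bent end, lying on the bench beside the stand; origin at the middle of the long part.
- case: Bystander, loose: black objective case with ochre screw lid, 39 mm across, 48 mm high; origin at the centre of its underside.
- petri: Bystander, loose: closed round petri dish, 58 mm across, 14 mm high; origin at the centre of its underside.

How it is judged:
By the outcome, as a careful person would: the job done as asked, in the order asked, and still so for the second after the job is handed in, while the arm keeps its last pose, push and grip.
It also fails if it takes over 51 s, if anything falls off the work surface, if the arm or the gripper's body presses on something with over 40 N, if the wrist force passes 120 N, or if a joint passes its speed limit or range.

## Working session

There is one attempt and no reset: what is moved stays moved. The work goes in short steps, Python scripts to look and compute and a tool call to move; the robot and the scene stay as the last step left them, time stands still between calls to the robot, and variables do not carry over. Pictures are saved under pics/ and viewed, at most 11 in all, crops included, and the job is handed in when it is done.

Besides the shell and the picture viewer there is one more tool, called as name(argument=value, ...), one argument or row to a line, values as JSON. jog_arm: Moves the arm, as the interface text tells. Its arguments: {"type":"object","properties":{"deltas":{"type":"array"},"force":{"type":"number"}},"required":["deltas"]}

```bash
mkdir -p pics
cat > h.py <<'E'
import numpy as np, cv2
from plant import r
def cam(n):
    i=r.camera_info(n); return i
def ray(i,u,v):
    V=np.array(i["view"]);R=V[:3,:3];c=-R.T@V[:3,3]
    d=R.T@np.array([(u-i["cx"])/i["fx"],-(v-i["cy"])/i["fy"],-1.]);return c,d
def onz(i,u,v,z):
    c,d=ray(i,u,v);return c+d*(z-c[2])/d[2]
def proj(i,p):
    V=np.array(i["view"]);q=V[:3,:3]@np.asarray(p)+V[:3,3]
    return i["cx"]+i["fx"]*q[0]/-q[2], i["cy"]+i["fy"]*-q[1]/-q[2]
E
python3 - <<'E'
from h import *
for n in ["top","scene"]:
    cv2.imwrite(f"pics/{n}0.png",r.capture(n)); i=cam(n); print({k:i[k] for k in i if k!='view'}); print(np.round(i['view'],3), ray(i,320,240)[0])
s=r.get_state();print(s['tcp_pos'],s['eef_rot'],s['gripper_width'],s['time_s'])
E
```

```text
{'fx': 519.7492056644788, 'fy': 519.7492056644788, 'cx': 325.1596820413788, 'cy': 232.8872064828169}
[[-0.002 -1.     0.029 -0.115]
 [ 0.984  0.003  0.175 -0.619]
 [-0.175  0.029  0.984 -1.182]
 [ 0.     0.     0.     1.   ]] [ 0.40223532 -0.07842363  1.27529797]
{'fx': 472.69147583677574, 'fy': 472.69147583677574, 'cx': 316.44887674378845, 'cy': 230.22937543836798}
[[ 0.917 -0.399 -0.004 -0.565]
 [ 0.225  0.509  0.831 -0.171]
 [-0.33  -0.763  0.556 -0.769]
 [ 0.     0.     0.     1.   ]] [ 0.30289863 -0.72514935  0.56737312]
[ 0.16150118 -0.65495061  0.24469955] [ 1.79911384e+02 -7.95140276e-03 -1.66152162e+02] 0.08761438718982689 0.1
```

View pics/top0.png

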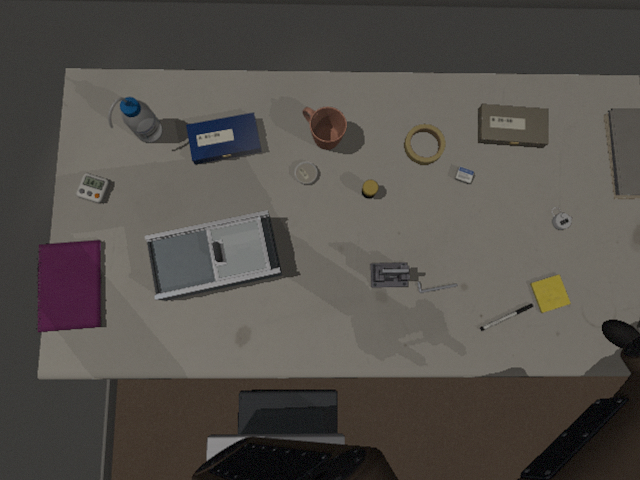

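View pics/scene0.png

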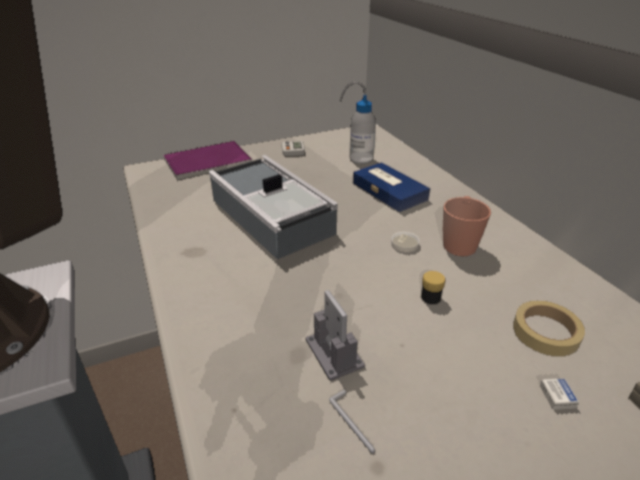

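The top view shows the enclosure with corners near (148,236), (268,213), (279,272) and (157,297). The guard tab is near (218,250), the stand and leaf near (391,273), the pin at (437,288), the case at (370,188) and the petri dish at (306,173). In the scene view the leaf is at (335,315) and the tab at (272,183).

Run:
```python
from h import *
t=cv2.imread("pics/top0.png");s=cv2.imread("pics/scene0.png");i=cam("top");j=cam("scene")
f=lambda im,x,y,w,h,k:cv2.resize(im[y:y+h,x:x+w],None,fx=k,fy=k,interpolation=cv2.INTER_CUBIC)
A=f(t,140,205,145,100,5.5/2*1); 
out=np.zeros((600,800,3),np.uint8)
a=f(t,140,205,145,100,400/145);out[:a.shape[0],:400]=a[:, :400]
b=f(t,360,250,70,50,400/70);out[:b.shape[0],400:800]=b[:,:400]
c=f(s,205,150,135,110,400/135);out[290:290+min(310,c.shape[0]),:400]=c[:310]
d=f(s,295,285,80,62,5);out[290:600,400:800]=d
cv2.imwrite("pics/c1.png",cv2.convertScaleAbs(out,alpha=1.4))
E=[onz(i,u,v,.078) for u,v in [(148,236),(268,213),(279,272),(157,297)]]
print(np.round(E,3),np.mean(E,0))
print("tab",onz(i,218,250,.106),onz(j,272,177,.106)); print("leaf",onz(i,396,271,.107)," st",onz(i,391,274,.059))
```

```text
[[ 0.607  0.296  0.078]
 [ 0.663  0.02   0.078]
 [ 0.524 -0.008  0.078]
 [ 0.467  0.268  0.078]] [0.56512777 0.14417573 0.078     ]
tab [0.57070656 0.12897649 0.106     ] [0.57111669 0.13149427 0.106     ]
leaf [ 0.52328367 -0.27350071  0.107     ]  st [ 0.52116958 -0.26950666  0.059     ]
```

View pics/c1.png

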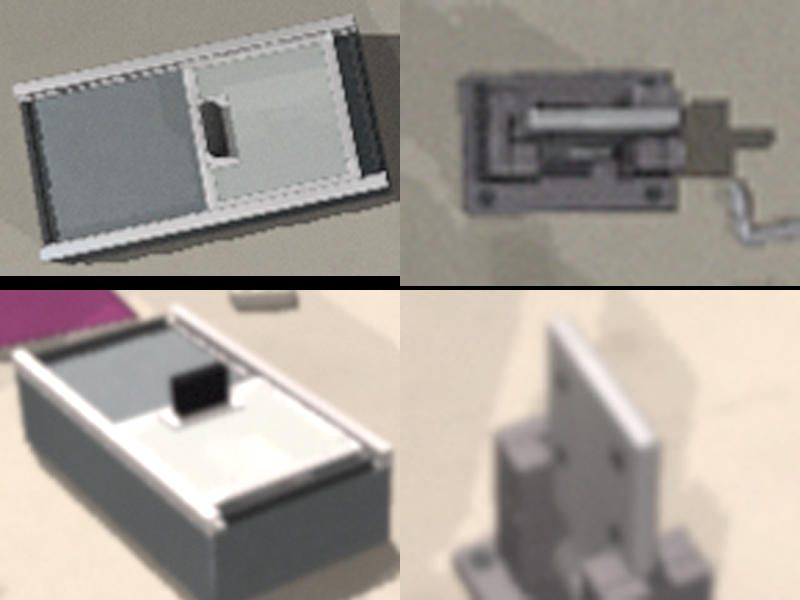

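The crops show the guard's light sheet over the right-hand (-y) well and slightly open. The tab's dark top is at top-view pixel (218,250). The deck is at the left. The leaf's bright top edge runs almost along image x, from about (383,270) to (409,270). Enclosure yaw is about 11.5°. Both views agree on the tab to within 3 mm. I'm moving behind the tab now.

jog_arm(
  deltas=[
    [[-1,2.1,3.7,0,-0.005],[-1,2.1,3.7,0,-0.005],[-1,2.1,3.7,0,-0.005],[-1,2.1,3.7,0,-0.005],[-1,2.1,3.7,0,-0.005],[-1,2.1,3.7,0,-0.005],[-1,2.1,3.7,0,-0.005],[-1,2.1,3.7,0,-0.005]],
  ],
  force=20,
)

```text
time_s: 1.1
tcp_pos: [0.3299, -0.358, 0.2454]
eef_rot: [180.0, -0.0, -168.5]
contact_force: [1.0, 0.0, 0.2]
gripper_width: 0.0132
gripper_force: 0.0
```

jog_arm(
  deltas=[
    [[-1,2.1,3.7,0,0],[-1,2.1,3.7,0,0],[-1,2.1,3.7,0,0],[-1,2.1,3.7,0,0],[-1,2.1,3.7,0,0],[-1,2.1,3.7,0,0],[-1,2.1,3.7,0,0],[-1,2.1,3.7,0,0]],
  ],
)

```text
time_s: 2.1
tcp_pos: [0.4979, -0.062, 0.2454]
eef_rot: [180.0, -0.0, -168.4]
contact_force: [1.3, 0.5, 0.3]
gripper_width: 0.0006
gripper_force: 0.0
```

jog_arm(
  deltas=[
    [[-1,2.0,3.8,0,0],[-1,2.0,3.8,0,0],[-1,2.0,3.8,0,0],[-1,2.0,3.8,-2,0],[-1,0,0,-4,0],[-1,0,0,-4,0],[-1,0,0,-3,0],[-1,0,0,-1,0]],
  ],
)

```text
time_s: 3.1
tcp_pos: [0.5764, 0.0882, 0.1035]
eef_rot: [-180.0, -0.2, -168.4]
contact_force: [0.4, 0.1, -0.0]
gripper_width: 0.0004
gripper_force: 0.0
```

Run:
```python
from h import *
print(r.get_state()['tcp_pos'],r.get_state()['joints'])
w=r.capture("wrist");s=r.capture("scene")
cv2.imwrite("pics/s1.png",np.hstack([cv2.resize(w,(400,300)),cv2.resize(s[120:270,190:390],(400,300))]))
```

```text
[0.5763806  0.0881655  0.10345496] [ 2.78907164e+01  1.95519494e+01 -2.12868759e+01 -2.12740517e-02
 -4.93768638e+01 -1.06323448e+02]
```

View pics/s1.png

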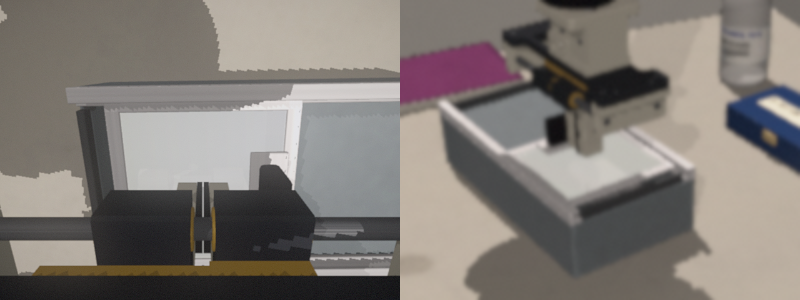

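The fingers are behind the tab, clear of the guard surface. I'm pushing.

jog_arm(
  deltas=[
    [[-1,-0.2,1.0,0,0],[-1,-0.28,1.37,0,0],[-1,-0.28,1.37,0,0],[-1,-0.28,1.37,0,0],[-1,-0.28,1.37,0,0],[-1,-0.28,1.37,0,0],[-1,-0.28,1.37,0,0],[-1,-0.2,1.0,0,0]],
  ],
)

```text
time_s: 4.2
tcp_pos: [0.5563, 0.1917, 0.1054]
eef_rot: [-180.0, -0.0, -168.4]
contact_force: [-0.7, -1.9, 2.4]
gripper_width: 0.0006
gripper_force: 1.4
```

jog_arm(
  deltas=[
    [[-1,-0.1,0.5,0,0],[-1,-0.1,0.5,0,0],[-1,0,0,0,0]],
  ],
)

```text
time_s: 4.58
tcp_pos: [0.5549, 0.2013, 0.1054]
eef_rot: [180.0, 0.0, -168.4]
contact_force: [-0.2, 0.6, 0.2]
gripper_width: 0.0005
gripper_force: 0.0
```

jog_arm(
  deltas=[
    [[-1,-0.1,0.5,0,0],[-1,-0.1,0.5,0,0],[-1,-0.08,0.4,0,0],[-1,-0.06,0.3,0,0]],
  ],
)

```text
time_s: 5.08
tcp_pos: [0.5512, 0.2181, 0.1054]
eef_rot: [-180.0, -0.0, -168.4]
contact_force: [0.3, -1.5, -1.3]
gripper_width: 0.0003
gripper_force: 1.0
```

jog_arm(
  deltas=[
    [[-1,-0.06,0.3,0,0],[-1,-0.06,0.3,0,0],[-1,-0.06,0.3,0,0]],
  ],
)

```text
time_s: 5.45
tcp_pos: [0.5494, 0.2269, 0.1055]
eef_rot: [-180.0, -0.0, -168.4]
contact_force: [-0.9, -2.2, -0.6]
gripper_width: 0.0006
gripper_force: 1.0
```

Run:
```python
from h import *
i=cam("top");t=r.capture("top");s=r.capture("scene")
a=cv2.resize(t[205:305,135:285],(480,320),interpolation=cv2.INTER_CUBIC);b=cv2.resize(s[140:260,190:350],(320,240),interpolation=cv2.INTER_CUBIC)
o=np.zeros((320,800,3),np.uint8);o[:,:480]=a;o[:240,480:]=b
cv2.imwrite("pics/s2.png",cv2.convertScaleAbs(o,alpha=1.5))
```

```text
(no output)
```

View pics/s2.png

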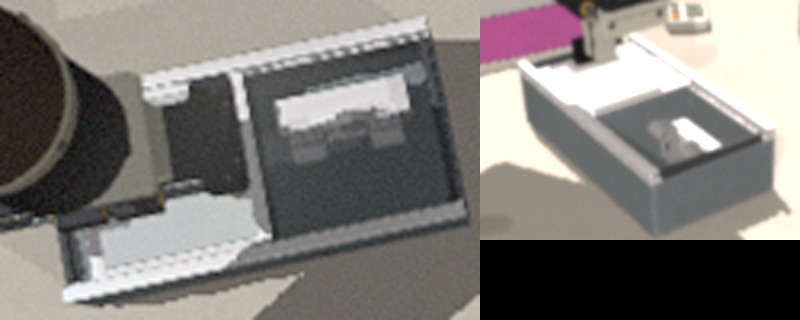

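The well is now uncovered, with the jamb visible near crop pixel (345,110) and its knuckles at (308,152) and (388,135). The guard's far end still has a small gap, so I'm pushing on to the stop.

jog_arm(
  deltas=[
    [[-1,-0.06,0.3,0,0],[-1,-0.04,0.2,0,0],[-1,-0.04,0.2,0,0]],
  ],
)

```text
time_s: 5.92
tcp_pos: [0.5488, 0.2304, 0.1057]
eef_rot: [-179.7, -0.1, -168.4]
contact_force: [10.7, -24.5, -0.1]
gripper_width: 0.0005
gripper_force: 12.6
```

jog_arm(
  deltas=[
    [[-1,-0.04,0.2,0,0],[-1,-0.04,0.2,0,0],[-1,0,0,0,0]],
  ],
)

```text
time_s: 6.3
tcp_pos: [0.5487, 0.2306, 0.1057]
eef_rot: [-179.4, -0.2, -168.5]
contact_force: [16.1, -34.4, 0.8]
gripper_width: 0.0006
gripper_force: 18.1
```

The stop is reached: force rose to about 38 N and motion ceased. I'm retreating, then hovering near the well for the wrist view.

jog_arm(
  deltas=[
    [[-1,0.2,-1.0,0,0],[-1,0.4,-1.8,0,0],[-1,0,0,4,0],[-1,0,0,5,0],[-1,0,0,5,0],[0,3,-4,4,0],[0,3,-5,0,0],[0,2,-4,0,0]],
  ],
)

```text
time_s: 7.3
tcp_pos: [0.6338, 0.0796, 0.2855]
eef_rot: [179.9, 0.1, -168.4]
contact_force: [1.4, 1.2, -0.4]
gripper_width: 0.0246
gripper_force: 0.0
```

Run:
```python
from h import *
s=r.get_state();print(s['tcp_pos'],s['eef_rot'],s['contact_force'])
i=cam("wrist");w=r.capture("wrist");cv2.imwrite("pics/w1.png",w)
print({k:i[k] for k in i if k!='view'},ray(i,0,0)[0],np.round(i['view'],3))
print(proj(i,[.578,.075,.048]))
t=r.capture("top");cv2.imwrite("pics/t1.png",t)
```

```text
[0.63383401 0.07959782 0.2855023 ] [ 1.79940973e+02  1.28722128e-01 -1.68402011e+02] [ 1.36356326  1.18205266 -0.36651507]
{'fx': 415.66327091444015, 'fy': 415.66327091444015, 'cx': 324.29150161740813, 'cy': 239.32013703082205} [0.55402738 0.0620631  0.42477365] [[-0.202  0.979  0.002  0.05 ]
 [-0.934 -0.192 -0.302  0.658]
 [-0.296 -0.063  0.953 -0.237]
 [ 0.     0.     0.     1.   ]]
(np.float64(332.2498648179901), np.float64(138.46897291016347))
```

View pics/w1.png

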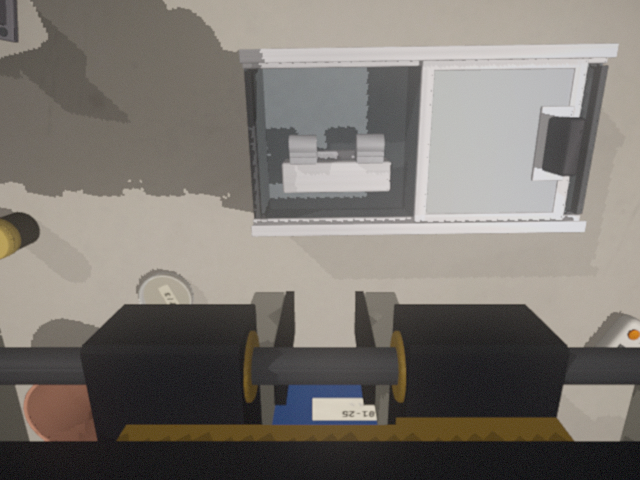

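The wrist view shows the guard fully open, with its frame edge at column about 418. The two knuckles are at u = 289–317 and 356–384, rows 135–165, with the gap between them and the jamb block below at rows 160–190.

Run:
```python
from h import *
from scipy.optimize import brentq
w=cv2.imread("pics/w1.png");g=cv2.GaussianBlur(cv2.cvtColor(w,cv2.COLOR_BGR2GRAY),(3,3),0).astype(float)
def edges(p,o,th=12):
    d=np.gradient(p);return [(round(o+k,1),round(d[k])) for k in range(1,len(d)-1) if abs(d[k])>th and abs(d[k])>=abs(d[k-1]) and abs(d[k])>abs(d[k+1])]
for v in (140,146,152): print(v,edges(g[v-1:v+2,275:400].mean(0),275))
for u in (296,303,310,362,369,376): print(u,edges(g[120:205,u-2:u+3].mean(1),120))
print("rails",[ (u,edges(g[35:250,u-2:u+3].mean(1),35,20)) for u in (275,400)])
print("walls",[ (v,edges(g[v-2:v+3,230:440].mean(0),230,20)) for v in (80,190)])
# leaf in top
t=cv2.imread("pics/t1.png");i=cam("top")
m=cv2.cvtColor(t,cv2.COLOR_BGR2GRAY)[262:285,368:430];np.set_printoptions(linewidth=300);print(m[:, ::2])
for y in (264,): pass
```

```text
140 [(288, 27), (325, -15), (356, 25), (384, -25)]
146 [(288, 28), (316, -19), (326, -16), (356, 23), (384, -26)]
152 [(289, 25), (337, -15), (357, 20), (384, -24)]
296 [(135, 16), (165, 12), (192, -20), (197, -13)]
303 [(192, -22), (198, -15)]
310 [(191, -22), (197, -15)]
362 [(191, -23), (196, -13)]
369 [(134, 17), (191, -37)]
376 [(134, 17), (191, -38)]
rails [(275, [(67, -22), (218, 38), (225, 22)]), (400, [(66, -32), (216, 33), (220, -22), (223, 28)])]
walls [(80, [(421, 35)]), (190, [(389, -22), (415, 35)])]
[[121 121 107 106 110 110  98  97  99  99 102 104  96  89  97  95  91  99 103 100 128 129 128 129 128 129 128 126 128 126 126]
 [119 104  85  86  87  88  78  81  80  82  86  81  74  71  76  78  81  78  76  75 131 129 130 127 129 129 128 127 126 129 128]
 [119  82  76  58  82  82  80  83  81  78  81  78  81  80  80  79  86  64  65  79 132 129 127 128 127 128 130 128 126 126 126]
 [119  87  74  52  67  74  71  77  78  81  79  80  78  81  78  82  81  94  84  94 113 128 128 128 129 128 128 125 130 128 125]
 [120  94  76  50  78  80  73  76  80  81  79  79  79  81  81  74  78  9
[... 1641 characters left out ...]
 53  61  68  63  61  74  76  77  78  77  98 128 126 129 130 129]
 [ 91 112  76  51  66  74  72  73  58  51  50  47  49  90  87  49  48  32  33  37  68  77  73  69  69  99 130 129 129 129 128]
 [ 75 114  83  46  37  37  38  46  62  79  81  77  77  89  90  65  68  75  76  77  90 114 113 113 104 103 111 130 128 127 127]
 [ 71  89  88  77  81  80  78  80  83  89  93  91  91  90  89  84  86  88  72  93  95 130 128 127 116 124  96 129 128 127 131]
 [ 73  70  91  73  82  90  92  91  90  87  88  88  89  87  89  89  86  83  55  84  91 128 128 127 111 123  85 130 127 128 126]
 [ 74  72  88  51  70  90  89  91  88  89  88  87  89  86  90  89  89  83  55  82  93 129 127 126 113 123  88 130 129 128 128]]
```

```bash
cat > m.py <<'E'
from h import *
from scipy.optimize import brentq
i=cam("wrist")
a=np.radians(11.5);ex=np.array([np.cos(a),np.sin(a),0]);ey=np.array([-np.sin(a),np.cos(a),0])
c,d=ray(i,336.3,134.5)
# tangent: in (x',z) plane, axis at z=.048, ray passes 9 mm on -x side
p=np.array([c@ex,c[2]]);q=np.array([d@ex,d[2]]);q/=np.linalg.norm(q)
f=lambda x:(q[0]*(.048-p[1])-q[1]*(x-p[0]))-.009
x=brentq(f,.3,.9);y=onz(i,336.3,148,.055)@ey
print("jamb x'y'",x,y,"world",x*ex+y*ey)
L=onz(i,288.5,147,.055);R=onz(i,384,147,.055);print("knuckle span (83)",np.linalg.norm(R-L))
for u,v in((275,67),(275,217.5),(400,66),(400,216.5)): print("rail",onz(i,u,v,.075)@ex)
A=onz(i,288.5,140,.055);
# yaw from knuckle/rail edges
p1=onz(i,300,191.5,.06);p2=onz(i,372,191,.06);e=p2-p1;print("yaw blk",np.degrees(np.arctan2(-e[0],e[1])))
w=cv2.cvtColor(cv2.imread("pics/w1.png"),cv2.COLOR_BGR2GRAY)
print([ (u,[int(k)+40 for k in np.argsort(-abs(np.gradient(cv2.GaussianBlur(w,(3,3),0)[40:72,u].astype(float))))[:3]]) for u in (260,330,400,500,600)])
t=cam("top");T=cv2.cvtColor(cv2.imread("pics/t1.png"),cv2.COLOR_BGR2GRAY).astype(float)
P=[]
for u in range(385,407):
    col=np.clip(T[267:275,u]-75,0,None);P.append((u,(col*np.arange(267,275)).sum()/col.sum()))
P=np.array(P);k=np.polyfit(P[:,0],P[:,1],1);v=np.polyval(k,395.3)
print("strip row",v,"slope",k[0]); B=onz(t,395.3,v,.107);p1=onz(t,382.5,np.polyval(k,382.5),.107);p2=onz(t,408.5,np.polyval(k,408.5),.107);e=p1-p2
print("leaf",B,"len",np.linalg.norm(e),"yaw",np.degrees(np.arctan2(-e[0],e[1])))
print("jamb top px",proj(t,x*ex+y*ey))
E
python3 m.py
```

```text
jamb x'y' 0.5862937409382025 -0.04045403658396798 world [0.58258896 0.07724626 0.        ]
knuckle span (83) 0.08304843049581384
rail 0.5246182064243539
rail 0.6454096115090214
rail 0.5240102445414633
rail 0.6446860688568136
yaw blk 11.817382720695843
[(260, [53, 65, 52]), (330, [66, 67, 65]), (400, [65, 66, 64]), (500, [68, 45, 58]), (600, [62, 63, 61])]
strip row 270.1857286173947 slope -0.026255650190182327
leaf [ 0.52513144 -0.27195746  0.107     ] len 0.05919850744084207 yaw 1.5383079146718814
jamb top px (np.float64(246.70846495176806), np.float64(251.41227628212175))
```

jog_arm(
  deltas=[
    [[1,-1.1,-3.5,-0.5,0.14],[1,-1.1,-3.5,-0.5,0.14],[1,-1.1,-3.5,-0.5,0.14],[1,-1.1,-3.5,-0.5,0.14],[1,-1.1,-3.5,-0.5,0.14],[1,-1.1,-3.5,-0.5,0.14],[1,-1.1,-3.5,-0.5,0.14],[1,-1.1,-3.5,-0.5,0.14]],
  ],
)

```text
time_s: 8.4
tcp_pos: [0.5445, -0.1997, 0.2448]
eef_rot: [-179.9, 0.0, -104.0]
contact_force: [1.4, -0.6, 0.0]
gripper_width: 0.0876
gripper_force: 0.0
```

jog_arm(
  deltas=[
    [[1,-1.1,-3.5,-0.5,0.14],[1,-1.0,-3.2,-0.5,0.13],[1,0,0,0,0]],
  ],
)

```text
time_s: 8.78
tcp_pos: [0.5229, -0.2674, 0.2343]
eef_rot: [180.0, 0.0, -88.8]
contact_force: [1.1, 0.8, 0.1]
gripper_width: 0.0877
gripper_force: 0.0
```

Run:
```python
from h import *
s=r.get_state();print(s['tcp_pos'],s['eef_rot'],s['time_s'])
i=cam("wrist");w=r.capture("wrist");cv2.imwrite("pics/w2.png",w)
np.save("w2v.npy",i["view"]);print(ray(i,0,0)[0])
for p in ([.525,-.272,.107],[.525,-.272,.022],[.525,-.272,.059]): print(proj(i,p))
```

```text
[ 0.52291874 -0.26742692  0.23425992] [ 1.79995756e+02  2.29999229e-02 -8.88267468e+01] 8.775
[ 0.52506846 -0.34997718  0.37366984]
(np.float64(321.80055399083244), np.float64(230.18373879535602))
(np.float64(322.3328697046157), np.float64(202.54600635823925))
(np.float64(322.1339326078074), np.float64(212.87478326832385))
```

View pics/w2.png

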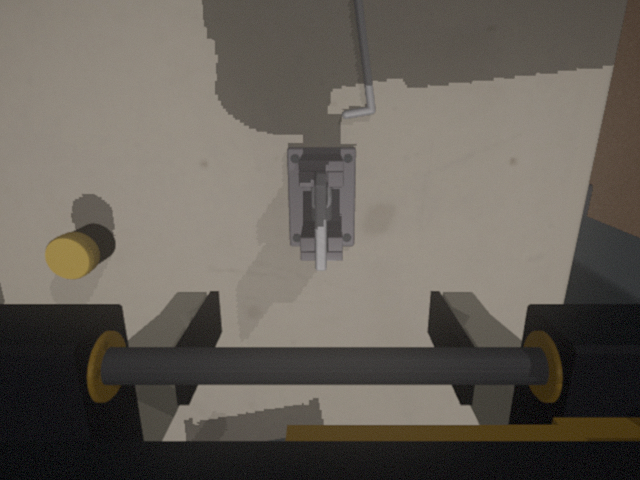

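The leaf's top edge runs from about (321,174) to (320,270), dead on the predicted column. The stand base spans (289–355, 145–246). The pin is clear at (370,110).

Run:
```python
from h import *
i=dict(cam("wrist"));w=cv2.cvtColor(cv2.imread("pics/w2.png"),cv2.COLOR_BGR2GRAY).astype(int)
for v in (180,195,210,225,240,255,265,268): print(v,w[v,310:334])
print(w[166:182,321],w[262:276,320])
for v in (174,222,270): print(onz(i,321.3,v,.107))
b=[onz(i,u,v,.006) for u,v in((289,145),(355,145),(354,246),(289,246))];print(np.round(b,4),np.mean(b,0))
```

```text
180 [ 81 101 106  90  68  64  72  80  81  77  83  84  82  80  86  85  83  87
  97 107 109 109 112 109]
195 [ 62  75  90  93  79  79  86  86  87  87  89  88  89  91  88  85  74  87
 105 107  97  88  72  70]
210 [62 68 70 72 71 77 83 85 90 93 90 92 91 88 89 90 85 84 89 86 84 75 68 70]
225 [ 53  56  54  56  64  74  82  88  91  89  91  92  92 111 135 129  96  70
  64  63  62  66  66  64]
240 [109 105 106 103  94  92 119 145 152 154 156 156 158 156 144 125  97  77
  98 113 115 113 112 115]
255 [110 114 111 110 101 102 124 143 154 156 155 155 157 155 147 131 113 114
 117 116 117 117 115 114]
265 [132 131 133 131 125 112 125 146 158 158 157 154 156 155 143 132 125 141
 143 143 144 141 143 142]
268 [131 133 132 133 129 116 125 145 159 162 158 159 158 158 148 135 134 140
 146 141 143 145 145 144]
[68 65 71 65 62 63 69 71 78 80 82 78 84 81 84 79] [157 157 157 157 156 157 158 155 143 143 143 145 143 145]
[ 0.52654139 -0.30868063  0.107     ]
[ 0.52597993 -0.27679985  0.107     ]
[ 0.52537648 -0.24253458  0.107     ]
[[ 0.5554 -0.3179  0.006 ]
 [ 0.4982 -0.319   0.006 ]
 [ 0.4953 -0.2268  0.006 ]
 [ 0.5559 -0.2256  0.006 ]] [ 0.52621163 -0.27235175  0.006     ]
```

jog_arm(
  deltas=[
    [[1,0.3,-0.55,-2.4,0],[1,0,0,-4,0],[1,0,0,-4,0],[1,0,0,-3,0],[1,0,0,-1,0],[1,0,0,0,0],[0,0,0,0,0],[0,0,0,0,0]],
  ],
  force=30,
)

```text
time_s: 9.82
tcp_pos: [0.5274, -0.2718, 0.0919]
eef_rot: [-179.9, -0.0, -88.8]
contact_force: [-0.8, -0.5, 0.1]
gripper_width: 0.0731
gripper_force: 0.0
```

jog_arm(
  deltas=[
    [[-1,0,0,0,0],[-1,0,0,0,0],[-1,0,0,0,0],[-1,0,0,0,0],[-1,0,0,0,0],[-1,0,0,0,0],[-1,0,0,0,0],[-1,0,0,0,0]],
  ],
)

```text
time_s: 10.82
tcp_pos: [0.5266, -0.2717, 0.0905]
eef_rot: [180.0, 0.0, -88.8]
contact_force: [0.5, 0.1, -0.8]
gripper_width: 0.0077
gripper_force: 30.0
```

jog_arm(
  deltas=[
    [[-1,0,0,0.5,0],[-1,0,0,1,0],[-1,0,0,1,0],[-1,0,0,1.5,0],[-1,0,0,2,0],[-1,0,0,3,0],[-1,0,0,3,0],[-1,0,0,3,0]],
  ],
)

```text
time_s: 11.82
tcp_pos: [0.5266, -0.2717, 0.2427]
eef_rot: [-179.9, -0.0, -88.8]
contact_force: [0.3, 0.5, -2.3]
gripper_width: 0.0078
gripper_force: 30.0
```

Run:
```python
from h import *
s=r.get_state();print(s['tcp_pos'],s['eef_rot'],s['gripper_width'],s['contact_force'])
w=r.capture("wrist");s2=r.capture("scene");j=cam("scene");u,v=map(int,proj(j,np.array(s['tcp_pos'])-[0,0,.04]));print(u,v)
cv2.imwrite("pics/s3.png",s2)
i=cam("wrist");print(proj(i,np.array(s['tcp_pos'])+[0,0,.017]),proj(i,np.array(s['tcp_pos'])-[0,0,.068]))
c=cv2.resize(s2[max(v-60,0):v+60,u-60:u+60],(400,400),interpolation=cv2.INTER_CUBIC)
d=cv2.resize(w[160:400,200:440],(400,400),interpolation=cv2.INTER_CUBIC)
cv2.imwrite("pics/c3.png",cv2.convertScaleAbs(np.hstack([c,d]),alpha=1.4));cv2.imwrite("pics/w3.png",w)
```

```text
[ 0.52656329 -0.27166459  0.24269282] [-1.79949055e+02 -9.88675281e-03 -8.87963817e+01] 0.007812840118108115 [ 0.27332173  0.46496867 -2.26363861]
335 247
(np.float64(330.09455876158734), np.float64(359.07251949940473)) (np.float64(329.03253916196456), np.float64(269.25529608101897))
```

View pics/c3.png

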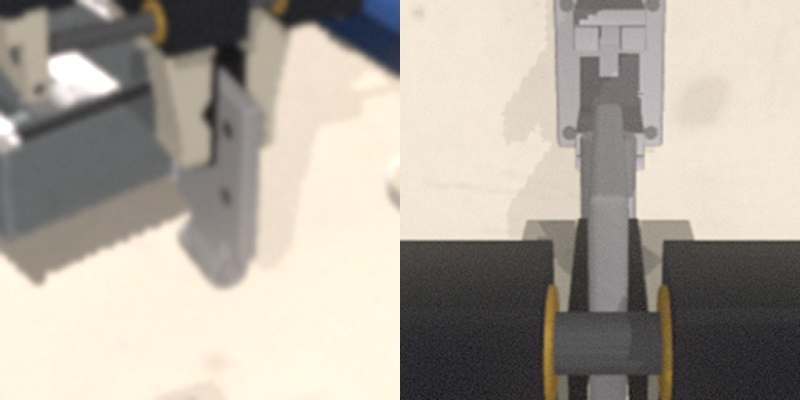

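The leaf is held upright and free of the stand. Its right silhouette in the scene view is clean, so I'll use it for the tilt and the y-offset in the grip.

Run:
```python
from h import *
j=cam("scene");g=cv2.cvtColor(cv2.imread("pics/s3.png"),cv2.COLOR_BGR2GRAY).astype(float)
T=np.array([.5266,-.2717,.2427]);a=np.radians(1.2);ex=np.array([np.cos(a),np.sin(a),0]);ey=np.array([-np.sin(a),np.cos(a),0])
P=lambda x,y,z:T+ex*x+ey*y+[0,0,z-.0685]
for n,q in dict(tr=(.004,-.03,.085),br=(.004,-.03,.015),tl=(-.004,-.03,.085),bl=(-.004,-.03,.015),barR=(0,-.015,-.009),barL=(0,.015,-.009),plL=(-.004,.03,.015)).items(): print(n,np.round(proj(j,P(*q)),1))
# for each row, right silhouette -> intersect vertical plane x'=+4mm -> y',z
n=ex; out=[]
for v in range(222,260,3):
    row=g[v,340:362];d=np.gradient(row);k=int(np.argmax(d[1:-1]))+1
    den=d[k-1]-2*d[k]+d[k+1];u=340+k+(0.5*(d[k-1]-d[k+1])/den if den else 0)
    c,dd=ray(j,u,v);t=((T+ex*.004-c)@n)/(dd@n);p=c+dd*t-T;out.append((v,u,round(d[k]),p@ey,p[2]+.0685))
o=np.array(out);print(np.round(o,4))
print("tilt deg",np.degrees(np.arctan(np.polyfit(o[:,4],o[:,3],1)[0])))
```

```text
tr [351.  221.5]
br [349.  267.2]
tl [345.1 223. ]
bl [343.5 268.8]
barR [340.5 275.8]
barL [330.6 263.3]
plL [323.4 244.2]
[[ 2.220000e+02  3.566111e+02  1.300000e+01 -4.340000e-02  9.200000e-02]
 [ 2.250000e+02  3.441400e+02  1.400000e+01 -1.300000e-02  6.990000e-02]
 [ 2.280000e+02  3.562500e+02  1.300000e+01 -4.320000e-02  8.350000e-02]
 [ 2.310000e+02  3.529286e+02  1.600000e+01 -3.570000e-02  7.460000e-02]
 [ 2.340000e+02  3.522879e+02  2.200000e+01 -3.450000e-02  6.950000e-02]
 [ 2.370000e+02  3.523214e+02  2.100000e+01 -3.490000e-02  6.530000e-02]
 [ 2.400000e+02  3.522037e+02  2.000000e+01 -3.500000e-02  6.090000e-02]
 [ 2.430000e+02  3.522200e+02  2.000000e+01 -3.530000e-02  5.660000e-02]
 [ 2.460000e+02  3.520714e+02  1.800000e+01 -3.530000e-02  5.210000e-02]
 [ 2.490000e+02  3.519286e+02  1.800000e+01 -3.530000e-02  4.750000e-02]
 [ 2.520000e+02  3.517632e+02  1.700000e+01 -3.530000e-02  4.280000e-02]
 [ 2.550000e+02  3.518000e+02  1.700000e+01 -3.570000e-02  3.850000e-02]
 [ 2.580000e+02  3.513750e+02  1.800000e+01 -3.500000e-02  3.330000e-02]]
tilt deg -3.4678073527592157
```

Run:
```python
from h import *
i=cam("wrist");w=cv2.cvtColor(cv2.imread("pics/w3.png"),cv2.COLOR_BGR2GRAY).astype(int)
T=np.array(r.get_state()['tcp_pos']);print(T)
print("col",[ (v,int(w[v,322:332].mean())) for v in range(214,286,2)])
for v in range(274,282): print(v,onz(i,325,v,T[2]+.0165)-T)
for v in (226,250,270,285): print(v,w[v,305:350])
```

```text
[ 0.52835785 -0.27240418  0.24563241]
col [(214, 82), (216, 82), (218, 82), (220, 82), (222, 89), (224, 96), (226, 97), (228, 97), (230, 98), (232, 97), (234, 97), (236, 96), (238, 97), (240, 97), (242, 97), (244, 98), (246, 97), (248, 97), (250, 98), (252, 98), (254, 97), (256, 97), (258, 97), (260, 98), (262, 96), (264, 96), (266, 98), (268, 97), (270, 96), (272, 96), (274, 97), (276, 99), (278, 108), (280, 110), (282, 107), (284, 106)]
274 [ 0.00071217 -0.03204932  0.0165    ]
275 [ 0.00070436 -0.03170619  0.0165    ]
276 [ 0.00069655 -0.03136253  0.0165    ]
277 [ 0.00068872 -0.03101834  0.0165    ]
278 [ 0.00068088 -0.03067361  0.0165    ]
279 [ 0.00067302 -0.03032835  0.0165    ]
280 [ 0.00066516 -0.02998255  0.0165    ]
281 [ 0.00065728 -0.02963621  0.0165    ]
226 [127 123 102  76  69  69  71  71  69  73  75  78  85  90  94  96  97  97
 102  96  97  98  98  95  99  97  99  94  83  76  80  78  76  76  78  76
  80  74  80 103 130 136 135 136 135]
250 [132 128 122  89  80  87  85  89  90  85  88  87  92  94 100  98  97  98
  99  95  98  97  99  95 101 103 100  97  98  96  98 105 100 104  95  97
 107 130 137 140 132 133 150 155 154]
270 [151 156 142 106  80  85  87  85  87  85  89  90  92  97  97  94  96  96
  96  96  94  98  96  95  95  99  97 100 100  97  96  98  99 102  97  95
 126 162 167 167 167 165 167 165 165]
285 [155 154 146 115  85  81  83  83  87  89  94 101 103 105 105 106 106 104
 106 108 105 109 104 105 104 105 107 102 107 100 100  99 113 125 119 109
 130 162 166 166 163 165 165 166 164]
```

jog_arm(
  deltas=[
    [[-1,0.5,3.0,0,0.02],[-1,0.6,4.0,0,0.02],[-1,0.6,4.0,0,0.02],[-1,0.6,4.0,0,0.02],[-1,0.6,4.0,0,0.02],[-1,0.6,4.0,0,0.02],[-1,0.6,4.0,0,0.02],[-1,0.6,4.0,0,0.02]],
  ],
)

```text
time_s: 12.92
tcp_pos: [0.5734, 0.0396, 0.2408]
eef_rot: [-180.0, 0.0, -79.6]
contact_force: [0.7, 0.4, -2.0]
gripper_width: 0.0078
gripper_force: 30.0
```

jog_arm(
  deltas=[
    [[-1,0.5,2.5,-1,0.02],[-1,0.2,1.6,-2,0],[-1,0,0,-1,0],[-1,0,0,0,0],[-1,0,0,0,0]],
  ],
)

```text
time_s: 13.55
tcp_pos: [0.581, 0.0787, 0.2014]
eef_rot: [-179.9, -0.0, -78.5]
contact_force: [0.1, 0.0, -1.7]
gripper_width: 0.0078
gripper_force: 30.0
```

Run:
```python
from h import *
s=r.get_state();print(s['tcp_pos'],s['eef_rot'],s['gripper_width'],s['contact_force'],s['time_s'])
i=cam("wrist");w=r.capture("wrist");cv2.imwrite("pics/w4.png",w);np.save("w4v.npy",i['view'])
T=np.array(s['tcp_pos']);print(ray(i,0,0)[0],proj(i,[.5826,.0772,.048]),proj(i,T-[0,0,.068]))
t=r.capture("top");cv2.imwrite("pics/t4.png",t);sc=r.capture("scene");cv2.imwrite("pics/s4.png",sc)
c=cv2.resize(w[100:340,200:440],(400,400),interpolation=cv2.INTER_CUBIC)
j=cam("scene");u,v=map(int,proj(j,[.58,.077,.09]));print(u,v)
d=cv2.resize(sc[v-40:v+40,u-40:u+40],(400,400),interpolation=cv2.INTER_CUBIC)
cv2.imwrite("pics/c4.png",cv2.convertScaleAbs(np.hstack([c,d]),alpha=1.4))
```

```text
[0.58098072 0.07874542 0.20138475] [-1.79947244e+02 -4.72785766e-03 -7.85138405e+01] 0.007837523670949387 [ 0.10578365  0.02662001 -1.66396568] 13.55
[ 0.59751877 -0.00216067  0.34080405] (np.float64(322.90383911273716), np.float64(223.975365988687)) (np.float64(324.6632582688981), np.float64(269.68672870508885))
285 194
```

View pics/c4.png

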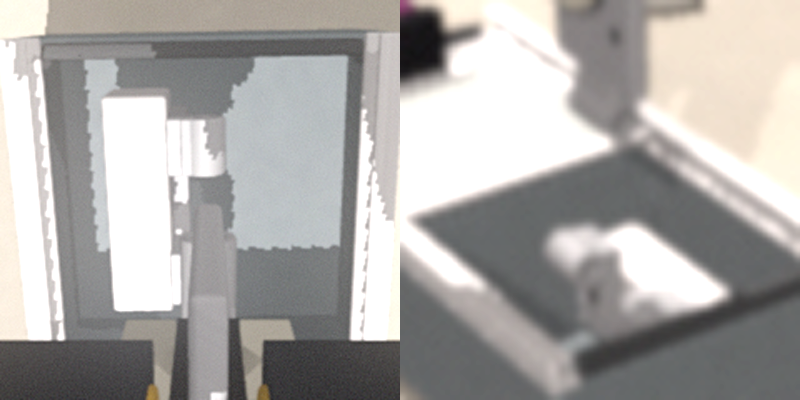

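The wrist crop shows the block at the left and the -y knuckle at u ≈ 300–335, v ≈ 171–205. The leaf's end face is roughly in line below it, and the scene crop shows the leaf above the open well.

Run:
```python
from h import *
i=dict(cam("wrist"));i["view"]=np.load("w4v.npy")
w=cv2.GaussianBlur(cv2.cvtColor(cv2.imread("pics/w4.png"),cv2.COLOR_BGR2GRAY),(3,3),0).astype(float)
def edges(p,o,th=6):
    d=np.gradient(p);return [(o+k,round(d[k])) for k in range(1,len(d)-1) if abs(d[k])>th and abs(d[k])>=abs(d[k-1]) and abs(d[k])>abs(d[k+1])]
for v in (180,190,198,230,250,268,290,300,310): print(v,edges(w[v-1:v+2,255:365].mean(0),255))
for u in (308,313,318,323,328): print(u,edges(w[160:300,u-1:u+2].mean(1),160))
for u in (275,290): print(u,edges(w[140:300,u-1:u+2].mean(1),140))
a=np.radians(11.6);ex=np.array([np.cos(a),np.sin(a),0]);ey=np.array([-np.sin(a),np.cos(a),0])
T=np.array([.5810,.0787,.2014]);print("cam rel T",(ray(i,0,0)[0]-T)@ex,(ray(i,0,0)[0]-T)@ey)
def tan(u,v,r,s):
    c,d=ray(i,u,v);p=np.array([c@ex,c[2]]);q=np.array([d@ex,d[2]]);q/=np.linalg.norm(q)
    return p[0]+(q[0]*(.048-p[1])-s*r)/q[1]
for u in(334,335,336): print(u,[tan(u,188,.009,s)-T@ex for s in (1,-1)])
for v in (170,171,172): print("outer+41.5",onz(i,320,v,.057)@ey+.0415-T@ey)
for v in (204,205,206): print("inner+17.5",onz(i,320,v,.057)@ey+.0175-T@ey)
```

```text
180 [(262, 24), (298, -16), (301, 8), (307, -8), (313, -8), (324, -16), (335, 7)]
190 [(263, 23), (298, -13), (301, 6), (307, -11), (310, 8), (314, -8), (325, -15), (336, 7)]
198 [(263, 25), (299, -14), (301, 9), (307, -8), (314, -9), (333, -9)]
230 [(256, 16), (265, 26), (301, -30), (314, -7), (333, -7), (340, 16)]
250 [(258, 10), (263, -8), (266, 38), (302, -32), (309, 9), (315, -15), (363, -6)]
268 [(267, 42), (301, -19), (304, 10), (308, -26), (313, -14), (341, -8)]
290 [(309, 9), (336, -10), (341, -8)]
300 [(305, -16), (312, 14), (337, -20), (344, 22)]
310 [(292, 15), (304, -16), (312, 15), (336, -21), (345, 15), (357, -26)]
308 [(172, 21), (221, -22), (237, 16), (240, -21), (253, 12), (282, -17), (290, -16)]
313 [(171, 20), (205, -19), (220, -6), (245, 10), (291, -6)]
318 [(171, 22), (206, -27)]
323 [(171, 13), (179, 15), (185, -7), (189, 13), (206, -31)]
328 [(170, 9), (193, 7), (195, 9), (205, -25)]
275 [(153, 6), (158, 26), (286, -46)]
290 [(152, 8), (158, 26), (286, -46), (292, 7)]
cam rel T -7.79151120768048e-05 -0.08253067116138525
334 [np.float64(0.0023172277012393216), np.float64(-0.01568735436293678)]
335 [np.float64(0.0016067688612214637), np.float64(-0.016398852226579552)]
336 [np.float64(0.0008963656790749175), np.float64(-0.017110400456644803)]
outer+41.5 -0.0008333732012479611
outer+41.5 -0.00015525374311307905
outer+41.5 0.0005238462329096027
inner+17.5 -0.0012142138283074491
inner+17.5 -0.0005015249032020511
inner+17.5 0.00021222049412118055
```

Run:
```python
from h import *
i=dict(cam("wrist"));i["view"]=np.load("w4v.npy")
w=cv2.GaussianBlur(cv2.cvtColor(cv2.imread("pics/w4.png"),cv2.COLOR_BGR2GRAY),(3,3),0).astype(float)
a=np.radians(11.6);ex=np.array([np.cos(a),np.sin(a),0]);ey=np.array([-np.sin(a),np.cos(a),0]);T=np.array([.5810,.0787,.2014])
p=w[:,318:331].mean(1);d=np.gradient(p);print([(v,round(p[v]),round(d[v],1)) for v in range(214,236)],[(v,round(p[v]),round(d[v],1)) for v in range(268,286)])
for v in (276,277,278,279): print("top y",v,onz(i,324.5,v,T[2]+.0165)@ey-T@ey+.03)
for v in (222,223,224,225): print("bot y",v,onz(i,324.5,v,T[2]-.0535)@ey-T@ey+.03)
for uu in ((312,337),): print("x top",[onz(i,u,300,T[2]+.0165)@ex-T@ex for u in uu])
for v in (235,250,265):
  d=np.gradient(w[v-1:v+2,300:350].mean(0)); print(v,np.round(d))
```

```text
[(214, 100, np.float64(-0.3)), (215, 99, np.float64(-0.2)), (216, 99, np.float64(0.3)), (217, 100, np.float64(0.2)), (218, 100, np.float64(-0.2)), (219, 100, np.float64(0.2)), (220, 100, np.float64(1.2)), (221, 102, np.float64(3.1)), (222, 106, np.float64(4.3)), (223, 111, np.float64(3.2)), (224, 113, np.float64(1.2)), (225, 113, np.float64(0.0)), (226, 113, np.float64(-0.1)), (227, 113, np.float64(0.1)), (228, 113, np.float64(0.4)), (229, 114, np.float64(0.1)), (230, 113, np.float64(-0.2)), (231, 113, np.float64(0.3)), (232, 114, np.float64(-0.1)), (233, 113, np.float64(-0.4)), (234, 113, np.float64(-0.1)), (235, 113, np.float64(0.0))] [(268, 112, np.float64(0.0)), (269, 112, np.float64(-0.1)), (270, 111, np.float64(0.0)), (271, 112, np.float64(-0.0)), (272, 111, np.float64(-0.3)), (273, 111, np.float64(-0.3)), (274, 111, np.float64(0.5)), (275, 112, np.float64(1.8)), (276, 114, np.float64(3.3)), (277, 118, np.float64(4.1)), (278, 123, np.float64(3.2)), (279, 125, np.float64(1.2)), (280, 125, np.float64(-0.3)), (281, 124, np.float64(-1.2)), (282, 123, np.float64(-1.0)), (283, 122, n
[... 492 characters left out ...]
 -8.  -5.  -1.   2.   3.   2.   1.   0.  -0.  -0.   0.   0.   0.  -0.
  -0.   0.   1.   0.  -3.  -7.  -6.  -2.   1.   3.  10.  16.  12.   3.
  -0.  -0.  -0.  -0.  -0.   0.   0.   0.]
250 [-25. -30. -32. -20.  -6.  -0.  -1.  -1.   4.   9.   8.   5.   3.  -4.
 -14. -15.  -5.   2.   3.   2.   1.   0.  -0.  -1.  -0.   0.  -0.  -0.
   1.   1.   0.   0.   0.   0.   1.   2.   1.  -0.  -2.  -3.  -4.  -6.
  -6.  -2.   2.   4.   4.  -1.  -6.  -7.]
265 [-20. -19.  -8.   8.   9.   1. -10. -24. -25.  -8.   4.   4.  -4. -14.
 -14.  -5.   2.   3.   2.   1.   0.  -0.   0.  -0.  -0.  -0.  -0.  -0.
   0.   0.   0.   1.   1.   0.  -0.   1.   2.   1.  -2.  -4.  -6.  -8.
  -6.  -2.   0.   0.   0.  -0.  -0.   0.]
```

The leaf is centred in y (bore offset about 0, tilt about 0.7°). It needs about +1.2 mm in x. I'm correcting that and lowering to just above the knuckles.

jog_arm(
  deltas=[
    [[-1,0.12,0.02,0,0],[-1,0,0,-1.5,0],[-1,0,0,-1.5,0],[-1,0,0,-1.5,0],[-1,0,0,-1,0],[-1,0,0,-0.5,0],[-1,0,0,0,0],[-1,0,0,0,0]],
  ],
)

```text
time_s: 14.7
tcp_pos: [0.5822, 0.0796, 0.1411]
eef_rot: [-180.0, 0.0, -78.5]
contact_force: [-0.5, 0.3, -2.0]
gripper_width: 0.0079
gripper_force: 30.0
```

Run:
```python
from h import *
s=r.get_state();print(s['tcp_pos'],s['eef_rot'],s['contact_force'],s['moment'],s['time_s'])
i=cam("wrist");w=r.capture("wrist");cv2.imwrite("pics/w5.png",w);np.save("w5v.npy",i['view'])
sc=r.capture("scene");cv2.imwrite("pics/s5.png",sc)
g=cv2.GaussianBlur(cv2.cvtColor(w,cv2.COLOR_BGR2GRAY),(3,3),0).astype(float)
def edges(p,o,th=5):
    d=np.gradient(p);return [(o+k,round(d[k])) for k in range(1,len(d)-1) if abs(d[k])>th and abs(d[k])>=abs(d[k-1]) and abs(d[k])>abs(d[k+1])]
a=np.radians(11.6);ex=np.array([np.cos(a),np.sin(a),0]);ey=np.array([-np.sin(a),np.cos(a),0]);T=np.array(s['tcp_pos'])
print(proj(i,T-[0,0,.0685]), [proj(i,np.array([*(T+ex*x+ey*y)[:2],.057])) for x,y in((.009,-.0175),(-.009,-.0175),(-.009,-.0415))])
for v in range(150,300,12): print(v,edges(g[v-1:v+2,240:400].mean(0),240))
for u in (300,312,320,325,330): print(u,edges(g[130:290,u-1:u+2].mean(1),130))
c=cv2.resize(w[100:340,200:440],(400,400),interpolation=cv2.INTER_CUBIC)
d=cv2.resize(sc[150:230,245:325],(400,400),interpolation=cv2.INTER_CUBIC)
cv2.imwrite("pics/c5.png",cv2.convertScaleAbs(np.hstack([c,d]),alpha=1.4))
```

```text
[0.58222699 0.07963261 0.14110343] [-1.79951895e+02  3.95290082e-03 -7.84753960e+01] [-0.51503228  0.34546881 -1.99668691] [-0.00437876  0.06196339  0.00886003] 14.7
(np.float64(324.7203163991856), np.float64(269.343086899179)) [(np.float64(308.63182564829094), np.float64(229.9137541416977)), (np.float64(340.77720726420085), np.float64(229.90085318826993)), (np.float64(341.277556237644), np.float64(187.41854011804946))]
150 [(261, -18), (353, 12), (356, -5), (361, -5), (368, 14)]
162 [(298, -5), (350, 18)]
174 [(248, 20), (295, -26), (348, 18)]
186 [(249, 20), (295, -20), (302, -8), (340, -10), (348, 19)]
198 [(241, 17), (250, 22), (294, -13), (297, 7), (301, -18), (305, -8), (340, -10), (348, 17)]
210 [(242, 17), (251, 23), (295, -16), (298, 8), (306, -7), (308, 6), (316, -16), (340, 9)]
222 [(243, 14), (252, 24), (295, -15), (298, 9), (306, -10), (308, 6), (311, -20), (341, 10)]
234 [(244, 10), (253, 25), (297, -26), (303, 25), (312, -28), (333, -8), (344, 16)]
246 [(244, 11), (253, 24), (298, -30), (310, 6), (314, -11), (341, -8), (344, 17)]
258 [(244, 11), (254, 24), (298, -27), (310, 8), (314, -14), (341, -9), (344, 17)]
270 [(246, 13), (255, 25), (299, -26), (309, 10), (313, -15), (341, 10)]
282 [(255, 36), (299, -35), (309, 12), (312, -12), (338, 6), (341, -14)]
294 [(256, 40), (275, -36), (306, -20), (312, 12), (337, -21), (343, 22), (374, -13)]
300 [(141, 8), (186, 24), (199, 7), (227, -25), (285, 18)]
312 [(140, 8), (182, 7), (207, 22), (211, -7), (215, -7), (223, 18), (227, -13), (239, -14), (245, 9)]
320 [(141, 8), (186, 6)]
325 [(140, 8), (182, 6), (186, 7)]
330 [(141, 8), (186, 8)]
```

View pics/c5.png

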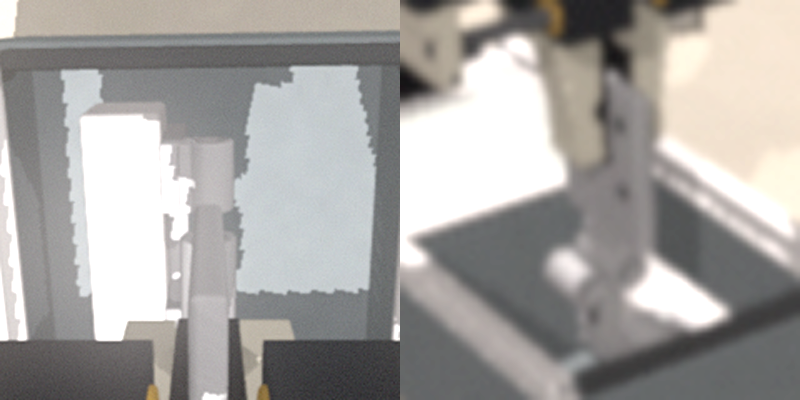

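The wrist crop shows the -y knuckle in line with the leaf: its silhouette is at u = 340.3, as predicted, and its outer end is at v = 186. The scene crop shows the barrel poised above the gap. I'm lowering slowly.

jog_arm(
  deltas=[
    [[-1,0.01,-0.04,0,0],[-1,0,0,-0.3,0],[-1,0,0,-0.3,0],[-1,0,0,-0.3,0],[-1,0,0,-0.2,0],[-1,0,0,0,0]],
  ],
)

```text
time_s: 15.55
tcp_pos: [0.5819, 0.079, 0.1293]
eef_rot: [180.0, -0.0, -78.5]
contact_force: [-0.4, 0.2, -0.8]
gripper_width: 0.008
gripper_force: 30.0
```

jog_arm(
  deltas=[
    [[-1,0,0,-0.2,0],[-1,0,0,-0.2,0],[-1,0,0,-0.1,0],[-1,0,0,0,0]],
  ],
)

```text
time_s: 16.05
tcp_pos: [0.5819, 0.0791, 0.1245]
eef_rot: [180.0, -0.0, -78.5]
contact_force: [0.9, -0.1, -1.4]
gripper_width: 0.0081
gripper_force: 30.0
```

jog_arm(
  deltas=[
    [[-1,0,0,-0.2,0],[-1,0,0,-0.2,0],[-1,0,0,-0.2,0],[-1,0,0,-0.2,0],[-1,0,0,0,0],[-1,0,0,0,0]],
  ],
)

```text
time_s: 16.8
tcp_pos: [0.582, 0.0791, 0.1166]
eef_rot: [-180.0, -0.0, -78.5]
contact_force: [0.7, 0.1, -2.2]
gripper_width: 0.0078
gripper_force: 30.0
```

Run:
```python
from h import *
s=r.get_state();print(s['tcp_pos'],s['eef_rot'],s['contact_force'],s['moment'],s['time_s'])
i=cam("wrist");w=r.capture("wrist");cv2.imwrite("pics/w6.png",w)
sc=r.capture("scene");cv2.imwrite("pics/s6.png",sc);j=cam("scene")
a=np.radians(11.6);ex=np.array([np.cos(a),np.sin(a),0]);ey=np.array([-np.sin(a),np.cos(a),0]);T=np.array(s['tcp_pos'])
B=T-[0,0,.0685]
P=lambda x,y,z:np.round(proj(j,B+ex*x+ey*y+[0,0,z]),1)
print("top near corners",P(-.004,-.03,.085),P(.004,-.03,.085),"plate bottom",P(.004,-.03,.015),P(-.004,-.03,.015),"knuckle -y end centre",P(0,-.0415,0))
c=cv2.resize(w[130:310,230:410],(400,400),interpolation=cv2.INTER_CUBIC)
d=cv2.resize(sc[160:225,250:315],(400,400),interpolation=cv2.INTER_CUBIC)
cv2.imwrite("pics/c6.png",cv2.convertScaleAbs(np.hstack([c,d]),alpha=1.4))
```

```text
[0.58204951 0.07909154 0.1166385 ] [-1.79997443e+02 -4.05183717e-03 -7.84827547e+01] [ 0.72304616  0.09595476 -2.19620481] [-0.00051831  0.09333884 -0.02280361] 16.8
top near corners [291.4 181.2] [294.8 180.1] plate bottom [295.8 210.5] [292.5 211.7] knuckle -y end centre [297.4 219.8]
```

View pics/c6.png

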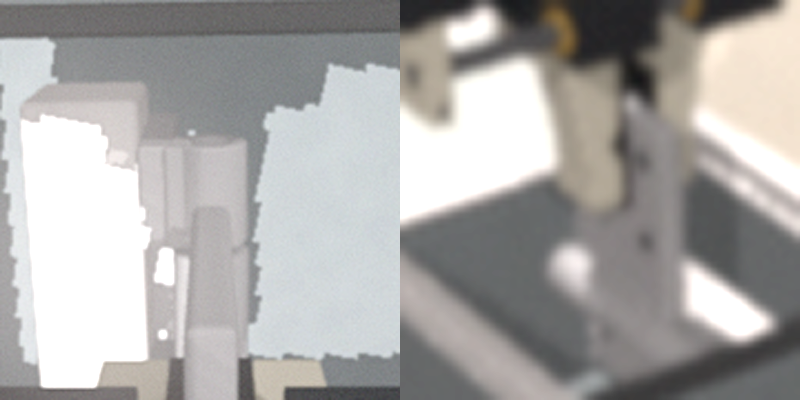

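The wrist crop shows the barrel sitting between the knuckles with silhouettes flush at crop column 248. The force is still only the leaf's weight (about 2 N). The scene's top and bottom plate corners fall within about 1 px of prediction. I'll do one last numeric check of y centring.

Run:
```python
from h import *
T=np.array(r.get_state()['tcp_pos']);i=cam("wrist");w=r.capture("wrist");print(T,r.get_state()['contact_force'])
g=cv2.GaussianBlur(cv2.cvtColor(w,cv2.COLOR_BGR2GRAY),(3,3),0).astype(float)
def edges(p,o,th=3):
    d=np.gradient(p);return [(o+k,round(d[k])) for k in range(1,len(d)-1) if abs(d[k])>th and abs(d[k])>=abs(d[k-1]) and abs(d[k])>abs(d[k+1])]
for u in (320,325,330,337,339): print(u,edges(g[150:300,u-1:u+2].mean(1),150))
for v in (205,215,225,248,255,262): print(v,edges(g[v-1:v+2,300:360].mean(0),300))
a=np.radians(11.6);ex=np.array([np.cos(a),np.sin(a),0]);ey=np.array([-np.sin(a),np.cos(a),0])
P=lambda x,y,z:np.round(proj(i,np.array([*(T+ex*x+ey*y)[:2],z])),1)
print("knuckle outer/inner crest",P(0,-.0415,.057),P(0,-.0175,.057),P(-.009,-.0175,.048),P(-.009,-.0415,.048),"barrel end",P(-.009,-.015,.048),"plate top/bot end",P(0,-.03,.133),P(0,-.03,.063))
```

```text
[0.58202717 0.07913272 0.1166673 ] [-0.33434047 -0.22770378 -1.45299249]
320 [(191, 5), (196, 6), (222, -4), (277, 5)]
325 [(190, 6), (196, 7), (222, -5), (277, 4)]
330 [(191, 5), (195, 8), (222, -4), (277, 5)]
337 [(192, 8), (240, -4), (245, 4), (291, -13)]
339 [(192, 8), (238, -4), (291, -22)]
205 [(302, -4), (305, 4), (312, -5), (341, -10), (347, 19)]
215 [(303, -5), (312, -5), (341, -10), (345, 19)]
225 [(303, -5), (306, 3), (312, -4), (316, -4), (341, -9), (346, 18)]
248 [(307, -22), (311, 6), (315, -15), (318, 3), (341, -10), (345, 12)]
255 [(304, 4), (308, -23), (311, 5), (314, -16), (341, -9), (346, 18)]
262 [(310, 9), (314, -15), (341, -9), (344, 11)]
knuckle outer/inner crest [324.6 196.6] [324.6 243.5] [341.8 238.1] [342.3 193. ] barrel end [341.7 242.7] plate top/bot end [324.8 280.1] [324.6 222.7]
```

Alignment is confirmed: knuckle and barrel silhouettes are both at u = 341, and the visible gap of about 5 px matches the nominal 2.5 mm. I'm handing in.

```bash
python3 -c "
from plant import r
print(r.close_job())"
```

```text
the job is handed in; nothing more can be done
None
```

The guard was pushed to its open stop and the leaf is held upright between the jamb knuckles, with its bore measured within about 1 mm of the bore axis and no contact force beyond its own weight; the job is handed in, but no verdict was returned.

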